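# Set the tablet counter's metering plate and fit its centre cap

## Task

Turn the blue metering plate on the tablet counter's sloping deck until its white mark points squarely at the green tab, without shifting the tab. Then put the orange cap, flange down as it lies, over the plate's metal spigot so that it sits fully home and flat on the plate, with the mark still at the tab. Let go, and leave everything else where it is.

Things in the scene. Friction and masses are not known exactly. Their poses are not given: they have to be found in the camera images.
- counter: tablet counter, a white and grey housing fixed to the table, 240 mm deep, 230 mm wide, 165 mm high at the back, with a low steel outlet tray (65 mm deep, 18 mm high) before its front, its deck sloping at 30 degrees down towards its front; it stands left or right ahead of the robot. Origin at the table under the plate's axis; x towards its back (uphill), z up. Nothing stands above the deck.
- seat (a point): the point on the plate's axis at its upper face, about 115 mm above the table; z points out of the plate along its axis (30 degrees from vertical, towards the counter's front), x towards the white mark (so it turns with the plate). A round metal spigot 34 mm in diameter rises 34 mm from here along z, its last 4 mm chamfered to 26 mm: the plate can be turned by gripping the spigot.
- mark (a point): outer end of the white mark on the plate's upper face, 74 mm from the axis; axes parallel to those of seat: x points outward along the mark, z out of the plate. The mark is a white radial line 7 mm wide; the blue plate is 150 mm in diameter, 8 mm thick, with dark round pockets.
- tab_tip (a point): inner end of the green tab on the deck beside the plate's rim (level with the plate's upper face, 79 mm from the axis); x points outward along the tab, z out of the deck. The tab is 22 mm long, 14 mm wide, its top 1 mm above the plate's upper face; it lies within 23 degrees of the deck's uphill direction, held stiffly (2 N m).
- plate (a joint): angle of the plate, rad: 0 with the mark uphill (towards the counter's back), growing anticlockwise seen from above the deck. It turns freely both ways past every position it can start in (limits at +-7 rad), with 0.12 N m of friction, and stays where it is left.
- tab (a joint): angle of the green tab, rad: 0 uphill, growing anticlockwise seen from above the deck; the mark points at the tab when both angles agree.
- mat: blue mat fixed on the table, 220 x 320 x 3 mm, on the other side from the counter; origin at the centre of its underside
- cap: orange centre cap, 120 to 260 g, lying flange down on the blue mat: a flange 100 mm in diameter and 8 mm thick, and on it a round boss 50 mm in diameter up to 48 mm from the underside, to be gripped. Its underside has a blind bore 39 mm in diameter, 36 mm deep. Origin at the centre of its underside, z up through the boss. Seated, its origin is at seat and its z along that point's z.
- jar: amber glass jar with a white lid, 50 mm across, 75 mm tall, standing on the blue mat; origin at the centre of its underside
- label_roll: white label roll with green dots, 60 mm across, 28 mm tall, on the blue mat; origin at the centre of its underside
- spatula: flat white counting spatula, 165 x 34 x 5 mm, lying on the blue mat beyond the cap; origin under its middle, x along it
- carton: white and green medicine carton, 50 x 110 x 60 mm, behind the counter; origin at the centre of its underside
- scanner: grey and white hand scanner lying on the table at the robot's left, 220 mm long, 56 mm tall; origin at its underside, x towards its head
- pill_tray: blue compartment tray, 70 x 120 x 22 mm, at the robot's right; origin at the centre of its underside
- tall_bottle: white bottle with a green lid, 64 mm across, 140 mm tall, at the robot's right; origin at the centre of its underside
Not all that is in view belongs to the job. There is more than one size of the cap; the job needs the smallest.

How it is judged (in metres and radians):
On the way, in this order (a step that is already met when the one before it is completed fails the run):
1. the white mark has been brought to the green tab (within 0.10 rad) and stays there (angle between the x axis of mark and the x axis of tab_tip, either way round below 0.1 rad and distance between mark and tab_tip below 0.03 m), for 0.4 s.
2. the cap sits home on the spigot with the mark still at the tab (all of step 1 and z of cap in the frame of seat below 0.004 m and distance between cap and seat below 0.007 m and angle between the z axis of cap and the z axis of seat, either way round below 0.07 rad), for 0.2 s.
At the end, for the whole second after the job is handed in: The white mark points at the green tab within 0.10 rad (about 6 degrees: the mark's centre line falls within the tab's width), and the cap is at rest on the plate: its underside centre within 7 mm of the seat point and under 4 mm above the plate, square to it within 0.07 rad (all of step 2 and linear speed of cap below 0.02 m/s); the robot touches nothing.
It fails at once if the green tab is shifted by more than 4 mm (distance of tab_tip from where it was at the start of the episode above 0.004 m).
It fails at once if another thing is moved by more than 30 mm (distance of any of jar, label_roll, spatula, carton, scanner, pill_tray, tall_bottle from where it was at the start of the episode above 0.03 m).
It also fails if it takes over 70 s, if anything falls off the work surface, if the arm or the gripper's body presses on something with over 40 N, if the wrist force passes 120 N, or if a joint passes its speed limit or range.

## Robot

A 6-joint arm with a two-finger parallel gripper is mounted at the origin on the work surface. World frame = base frame: x ahead of the robot, y to its left, z up, the work surface at z = 0. Lengths are in mm, angles in rad, forces in N, time in s.
With the tool pointing down it reaches from about 275 to 825 mm from the base axis. Payload 5.2 kg.
Tool frame: the origin (TCP) lies at the very end of the fingers, on their centre line; the grasp point (between the pads) lies 19 mm behind it; z points along the fingers, y is the line along which they close (so a half turn about z gives the same grasp; the last joint's range is limited). The gripper opens to 93 mm and grips with 3 to 60 N. Pads are 15 mm wide; open, the fingers measure 128 mm over their backs; the gripper's body (75 mm by 188 mm) begins 65 mm behind the grasp point.
Start: joints at [-1.537, 0.259, 1.535, -0, 1.348, -0.203], TCP at [129.047, -534.651, 218.653] pointing down, gripper open.
Joint ranges: [-3.14, 3.14], [-0.91, 2.08], [0.19, 2.58], [-1.22, 4.36], [0.22, 2.71], [-3.12, 3.12]. Speed limits (rad/s): [2.57, 2.57, 3.14, 3.14, 3.14, 3.14].

## Interface

Orientations are given as [roll, pitch, yaw] about the fixed x, y, z axes, in that order (R = Rz(yaw) Ry(pitch) Rx(roll)).
In Python, from bench import robot gives the robot as it stands. The module is installed in compiled form; this text tells all that it offers. Calls block until the motion is done:
- robot.move_ptp(position, orientation): joint-space move of the TCP to a pose.
- robot.move_linear(position, ori=None, speed=150, f_stop=None): straight line of the TCP; ori=None keeps the orientation; speed is the mean speed in mm/s. With f_stop (N) it stops when the force on the tool has changed by that much, and returns True; else False.
- robot.move_j(angles): joint-space move.
- robot.move_gripper(opening): opening from 0.0 (shut) to 1.0 (fully open); the grip force is fixed at half the most; returns when the fingers have stopped.
- robot.sleep(seconds).
- robot.inverse_kinematics(position, orientation): joint angles nearest the present ones, or None.
- robot.get_image(name): name is "side" or "top" or "wrist"; returns a dict with "img" (480x640x3 uint8, blue, green, red), "fovy" (degrees; the focal length in pixels is half the picture's height over the tangent of half this angle, whatever the lens; pixels are square), "cx", "cy" (the principal point, pixels), "eye" and "orientation" of the camera in the world. Camera axes: x right, y down, z forward; pixel columns grow to the right and rows downward; lengths in mm; the calibration is good to about 2 mm. The wrist camera is an equidistant fisheye: a pixel r from the principal point sees the ray r / f radians off the axis. A picture is of the moment at which its call begins. There is no depth.
A pose or a line that the arm cannot do raises robot.MotionError and nothing moves.
- robot.hand_in(): hands the job in; it is judged then, once.
Readings, each from a call of its own:
- robot.current_t(): time.
- robot.current_qpos(): joint angles.
- robot.current_joint_vel(): joint speeds.
- robot.current_joint_efforts(): joint torques, N m.
- robot.current_tcp_pos(): TCP position.
- robot.current_eef_rot(): TCP orientation.
- robot.current_contact_force(): force on the tool from outside, world axes, zero at the start.
- robot.current_ft_torque(): the same for the moment, N m.
- robot.current_gripper_width(): opening from 0.0 (shut) to 1.0 (fully open).
- robot.current_finger_force(): force on a finger pad.
Only numpy, scipy, OpenCV 4.12 (cv2) and the standard library are available. Lean on these libraries where they do the work, as an engineer would, in place of code of your own. Each camera call takes 0.05 s, during which the arm holds its last target. There are 200 camera calls.

## Working session

There is one attempt and no reset: what is moved stays moved. The work goes in short steps, each a Python script; the robot and the scene stay as the last script left them, time stands still between calls to the robot, and variables do not carry over. Pictures are saved under pics/ and viewed, at most 10 in all, crops included, and the job is handed in when it is done.

```bash
mkdir -p pics; ls; python3 - <<'E'
from bench import robot
import cv2,numpy as np
for n in("top","side"):
    d=robot.get_image(n); cv2.imwrite(f"pics/{n}0.png",d["img"])
    print(n,d["fovy"],d["cx"],d["cy"],d["eye"],d["orientation"])
print(robot.current_t())
E
```

```text
pics
top 47.276281277858054 328.74600638525135 233.4228213354653 [ 340.12685447  -25.38938673 1864.82338424] [-3.01760916  0.01612357 -1.56785424]
side 46.88210791589907 315.6179254014325 239.0884438666012 [ -71.2241411  -802.36332777 1349.56679206] [-2.44388995 -0.01977608 -0.66256667]
0.1
```

View pics/top0.png

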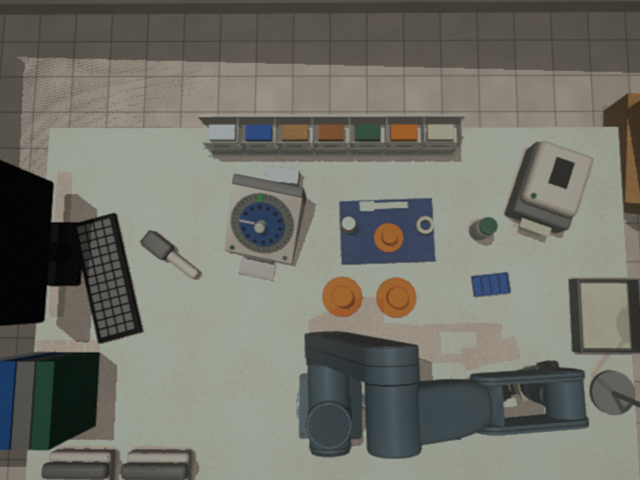

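View pics/side0.png

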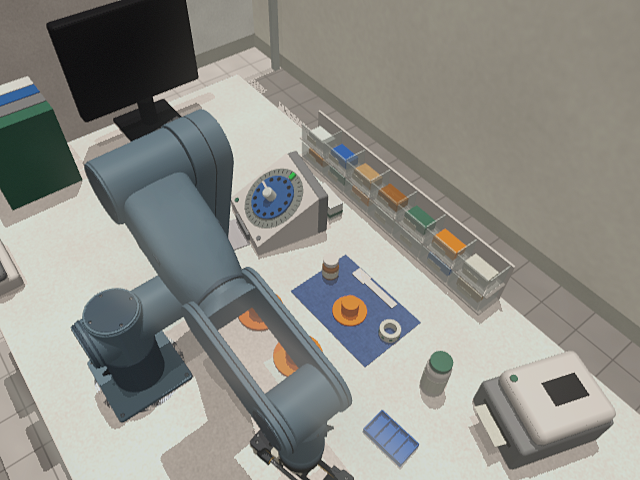

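The top view shows three orange caps, at pixels (388,237), (342,296) and (396,297). The first lies on the mat and looks smallest. The mark points left, at about (240,221), and the tab is at (261,198).

```bash
cat > h.py <<'E'
from bench import robot
import cv2,numpy as np
from scipy.spatial.transform import Rotation as Ro
def cap(n,f=None):
    d=robot.get_image(n); d["n"]=n
    d["f"]=240/np.tan(np.radians(d["fovy"]/2)); d["R"]=Ro.from_euler("xyz",d["orientation"]).as_matrix()
    if f: cv2.imwrite(f,d["img"])
    return d
def ray(d,p):
    v=(np.array(p,float)-[d["cx"],d["cy"]])/d["f"]
    if d["n"]=="wrist":
        r=np.hypot(*v)+1e-12; c=np.array([*(v/r*np.sin(r)),np.cos(r)])
    else: c=np.array([*v,1]); c/=np.linalg.norm(c)
    return d["R"]@c
def hit(d,p,p0,n=(0,0,1)):
    v=ray(d,p); e=np.array(d["eye"]); n=np.array(n)
    return e+v*(np.dot(np.array(p0)-e,n)/np.dot(v,n))
def blobs(d,lo,hi,amin=10):
    m=cv2.inRange(cv2.cvtColor(d["img"],cv2.COLOR_BGR2HSV),lo,hi)
    c,_=cv2.findContours(m,cv2.RETR_EXTERNAL,cv2.CHAIN_APPROX_NONE)
    return [x for x in sorted(c,key=cv2.contourArea,reverse=True) if cv2.contourArea(x)>=amin]
def cen(c):
    m=cv2.moments(c); return np.array([m["m10"],m["m01"]])/m["m00"]
def toolrot(z,y):
    z=np.array(z,float);z/=np.linalg.norm(z);y=np.array(y,float);y-=z*(y@z);y/=np.linalg.norm(y)
    return Ro.from_matrix(np.column_stack([np.cross(y,z),y,z])).as_euler("xyz")
E
python3 - <<'E'
from h import *
np.set_printoptions(precision=1,suppress=True)
d=cap("top")
for c in blobs(d,(8,150,100),(20,255,255),150):
    print("orange",cen(c),cv2.contourArea(c),cv2.minEnclosingCircle(c),hit(d,cen(c),(0,0,11)),"diam",2*np.sqrt(cv2.contourArea(c)/np.pi)*1850/d["f"])
for c in blobs(d,(100,120,40),(125,255,255),100): print("blue",cen(c),cv2.contourArea(c),hit(d,cen(c),(0,0,115)),cv2.boundingRect(c))
for c in blobs(d,(45,150,80),(75,255,255),8): print("green",cen(c),cv2.contourArea(c),hit(d,cen(c),(0,0,160)))
print("hub",hit(d,(260,227),(0,0,140)),"front L,R",hit(d,(226,252),(0,0,60)),hit(d,(291,265),(0,0,60)))
a=cv2.resize(d["img"][165:290,215:315],None,fx=4,fy=4,interpolation=cv2.INTER_CUBIC)
b=cv2.resize(d["img"][190:325,315:440],None,fx=3,fy=3,interpolation=cv2.INTER_CUBIC)
o=np.zeros((500,780,3),np.uint8);o[:500,:400]=a;o[:405,400:775]=b
cv2.imwrite("pics/crop.png",o)
E
```

```text
orange [395.8 297.1] 1126.0 ((396.0, 297.0), 19.416587829589844) [ 356.1 -220.3   11. ] diam 127.74492438302896
orange [341.8 296.4] 1115.5 ((341.9212646484375, 296.38189697265625), 19.38214111328125) [358.  -39.4  11. ] diam 127.1479157941115
orange [388.3 237.4] 586.0 ((388.20001220703125, 237.39999389648438), 14.04288101196289) [ 557.6 -197.1   11. ] diam 92.1559257820496
orange [403.4 131.9] 352.0 ((403.5, 131.5), 14.089102745056152) [ 927.3 -253.8   11. ] diam 71.42426666686191
orange [331.6 130.9] 151.5 ((330.9347839355469, 132.0), 12.587355613708496) [931.6  -3.6  11. ] diam 46.85767919801864
blue [  6.3 400.7] 1084.0 [  29.9 1010.4  115. ] (0, 359, 20, 91)
blue [263.8 221.8] 946.0 [595.7 213.6 115. ] (240, 203, 44, 42)
blue [258. 132.] 336.0 [895.1 237.9 115. ] (246, 125, 25, 15)
blue [485.7 284.7] 335.5 [ 395.2 -493.6  115. ] (473, 274, 27, 22)
blue [503.  282.8] 111.5 [ 401.3 -548.4  115. ] (498, 273, 11, 20)
green [259.9 197.7] 11.5 [666.3 221.2 160. ]
hub [575.4 221.9 140. ] front L,R [502.6 344.7  60. ] [460.  128.5  60. ]
```

View pics/crop.png

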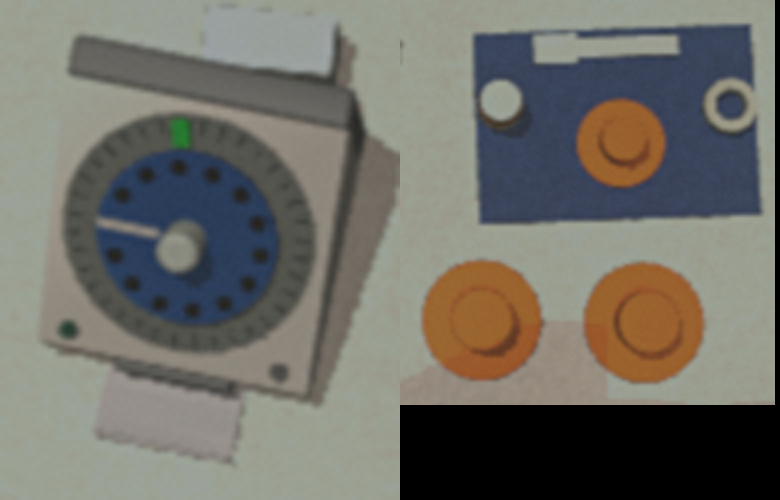

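The crop confirms the choice. The cap on the mat, at top-view (388,237), measures about 95 mm across the flange against about 127 mm for the two on the table, so it is the smallest and the one meant. The tab is near uphill, and the mark is about 75° anticlockwise of it. Next I hover over the plate, square to the deck.

```bash
cat >> h.py <<'E'
yaw=np.radians(-11.3)
u=np.array([np.cos(yaw),np.sin(yaw),0]); l=np.array([-np.sin(yaw),np.cos(yaw),0])
n=np.array([-.5*u[0],-.5*u[1],np.sqrt(.75)]); ud=np.cross(l,n) # ud: uphill in deck
def grip(a): # tool orientation, closing line at angle a from uphill (ccw about n)
    return toolrot(-n, np.cos(a)*ud+np.sin(a)*l)
E
python3 - <<'E'
from h import *
np.set_printoptions(precision=2,suppress=True)
S=np.array([592,214,115.])
print(ud)
for a in range(-180,181,30):
    q=robot.inverse_kinematics(S+n*5,grip(np.radians(a))); q2=robot.inverse_kinematics(S+n*130,grip(np.radians(a)))
    print(a,q,q2)
E
```

```text
[ 0.85 -0.17  0.5 ]
-180 [ 0.32  0.29  1.89 -0.5   0.54 -2.25] [ 0.39  0.09  1.85 -0.4   0.8  -2.33]
-150 [ 0.32  0.29  1.89 -0.5   0.54 -2.78] [ 0.39  0.09  1.85 -0.4   0.8  -2.86]
-120 [ 0.32  0.29  1.89 -0.5   0.54  2.98] [ 0.39  0.09  1.85 -0.4   0.8   2.9 ]
-90 [ 0.32  0.29  1.89 -0.5   0.54  2.46] [ 0.39  0.09  1.85 -0.4   0.8   2.38]
-60 [ 0.32  0.29  1.89 -0.5   0.54  1.94] [ 0.39  0.09  1.85 -0.4   0.8   1.85]
-30 [ 0.32  0.29  1.89 -0.5   0.54  1.41] [ 0.39  0.09  1.85 -0.4   0.8   1.33]
0 [ 0.32  0.29  1.89 -0.5   0.54  0.89] [ 0.39  0.09  1.85 -0.4   0.8   0.81]
30 [ 0.32  0.29  1.89 -0.5   0.54  0.37] [ 0.39  0.09  1.85 -0.4   0.8   0.28]
60 [ 0.32  0.29  1.89 -0.5   0.54 -0.16] [ 0.39  0.09  1.85 -0.4   0.8  -0.24]
90 [ 0.32  0.29  1.89 -0.5   0.54 -0.68] [ 0.39  0.09  1.85 -0.4   0.8  -0.76]
120 [ 0.32  0.29  1.89 -0.5   0.54 -1.21] [ 0.39  0.09  1.85 -0.4   0.8  -1.29]
150 [ 0.32  0.29  1.89 -0.5   0.54 -1.73] [ 0.39  0.09  1.85 -0.4   0.8  -1.81]
180 [ 0.32  0.29  1.89 -0.5   0.54 -2.25] [ 0.39  0.09  1.85 -0.4   0.8  -2.33]
```

```bash
python3 - <<'E'
from h import *
S=np.array([592,214,115.])
robot.move_ptp(S+n*130,grip(np.pi/2))
d=cap("wrist","pics/w1.png"); print(d["f"],d["cx"],d["cy"],d["eye"],robot.current_tcp_pos(),robot.current_t())
np.set_printoptions(precision=1,suppress=True)
d["S"]=S
E
```

```text
371.64829954431775 322.5147675294417 241.07584181707642 [380.58029425 256.80860967 332.73460062] [528.65022508 226.06611076 227.58158039] 3.2083
```

View pics/w1.png

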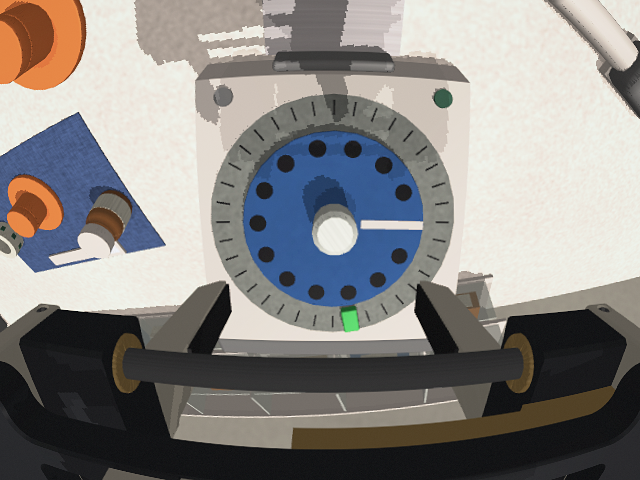

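The wrist view shows the blue disc around (333,219), the spigot top at (335,232), the white mark ending at (422,226) and the green tab at (350,320). I'll cast these onto the deck plane.

```bash
cat >> h.py <<'E'
def measure(d,S):
    m=cv2.inRange(cv2.cvtColor(d["img"],cv2.COLOR_BGR2HSV),(100,100,60),(125,255,255))
    m[:100]=0; m[:,:200]=0
    m=cv2.morphologyEx(m,cv2.MORPH_OPEN,np.ones((3,3),np.uint8))
    c=max(cv2.findContours(m,cv2.RETR_EXTERNAL,cv2.CHAIN_APPROX_NONE)[0],key=cv2.contourArea)
    h=cv2.convexHull(c)[:,0]
    for _ in range(4):
        P=np.array([hit(d,p,S,n) for p in h])-S; xy=np.column_stack([P@ud,P@l])
        A=np.column_stack([2*xy,np.ones(len(xy))]); s=np.linalg.lstsq(A,(xy**2).sum(1),rcond=None)[0]
        r=np.sqrt(s[2]+s[0]**2+s[1]**2); C=S+s[0]*ud+s[1]*l
        S=C+n*((115-C[2])/n[2])   # put back at the known height
    res=np.abs(np.hypot(*(xy-s[:2]).T)-r)
    g=blobs(d,(45,120,80),(75,255,255),60); out={"S":S,"r":r,"res":res.max()}
    ang=lambda p:(lambda v:(np.arctan2(v@l,v@ud),np.linalg.norm(v)))(hit(d,p,S,n)-S)
    out["tab"]=[ang(cen(x)) for x in g if 70<ang(cen(x))[1]<110]
    # mark: white pixels on the annulus 30..72 mm not blue
    V=d["img"]; hs=cv2.cvtColor(V,cv2.COLOR_BGR2HSV)
    w=cv2.inRange(hs,(0,0,170),(180,60,255)); ys,xs=np.nonzero(w)
    q=[ang((x,y)) for x,y in zip(xs,ys) if np.hypot(x-cen(h)[0],y-cen(h)[1])<130]
    q=np.array([k for k in q if 50<k[1]<71])
    out["mark"]=(np.arctan2(np.sin(q[:,0]).mean(),np.cos(q[:,0]).mean()),np.std(q[:,0]),len(q)) if len(q) else None
    return out
def proj(d,P):
    v=d["R"].T@(np.array(P)-d["eye"]); 
    t=np.arctan2(np.hypot(v[0],v[1]),v[2]); return np.array([d["cx"],d["cy"]])+d["f"]*t*v[:2]/np.hypot(v[0],v[1])
E
python3 - <<'E'
from h import *
np.set_printoptions(precision=2,suppress=True)
d=cap("wrist"); o=measure(d,np.array([592,214,115.])); print(o)
S=o["S"]; print("hubtop pred",proj(d,S+34*n))
c=[x for x in blobs(d,(0,0,175),(180,60,255),300) if 250<cen(x)[0]<380 and 200<cen(x)[1]<260]
print([(cen(x),cv2.contourArea(x)) for x in c])
# deck's front corner dots -> yaw check
for p in((223,97),(443,98)): print((hit(d,p,S,n)-S)@ud,(hit(d,p,S,n)-S)@l)
E
```

```text
{'S': array([584.73, 224.55, 115.  ]), 'r': np.float64(73.97919796551079), 'res': np.float64(0.5833646914281161), 'tab': [(np.float64(0.17343881418844653), np.float64(87.88532942180386))], 'mark': (np.float64(1.5467988397761117), np.float64(0.037111436355448536), 222)}
hubtop pred [334.6 234.1]
[(array([335.51, 236.02]), 1224.5)]
-103.22799724421508 -87.02422249302256
-103.50055297204753 87.39245013873017
```

The yaw checks out: the two deck screws come out symmetric about the axis. The seat is at about (584.7, 224.6, 115), with the mark at 1.547 and the tab at 0.173. Now I grip the spigot and turn it.

```bash
python3 - <<'E'
from h import *
np.set_printoptions(precision=2,suppress=True)
S=np.array([584.7,224.6,115.]); a0=np.pi/2
robot.move_linear(S+60*n,grip(a0))
print(robot.move_linear(S+7*n,speed=60,f_stop=8), robot.current_tcp_pos()-S-7*n)
robot.move_gripper(0.0); print("w",robot.current_gripper_width()*93,robot.current_finger_force(),robot.current_contact_force())
T=0.173-1.547
for k in range(1,9):
    robot.move_linear(S+7*n,grip(a0+T*k/8),speed=40)
print(robot.current_contact_force(),robot.current_ft_torque(),robot.current_qpos())
robot.sleep(.2)
robot.move_gripper(1.0)
robot.move_linear(S+130*n,grip(a0+T))
print(robot.current_t())
robot.move_ptp(S+130*n,grip(a0))
d=cap("wrist","pics/w2.png"); print(measure(d,S),robot.current_t())
E
```

```text
False [0.11 0.08 0.26]
w 33.59668498807339 30.00038040569052 [-0.67 -4.06  1.24]
[ 3.31 -5.56  0.41] [-0.62 -0.22 -0.41] [ 0.34  0.29  1.9  -0.51  0.55  0.72]
10.6833
{'S': array([584.65, 224.63, 115.  ]), 'r': np.float64(73.99892950644013), 'res': np.float64(0.363982867380912), 'tab': [(np.float64(0.1745987487489105), np.float64(88.07805073769421))], 'mark': (np.float64(0.18351138093926667), np.float64(0.036821006696212855), 187)} 11.975
```

View pics/w2.png

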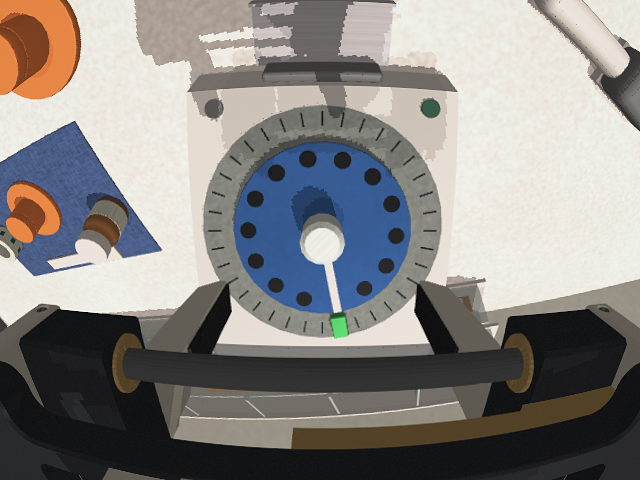

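The mark (0.184) now points at the tab (0.175), and the tab hasn't moved. On to the cap.

```bash
python3 - <<'E'
from h import *
np.set_printoptions(precision=2,suppress=True)
C=np.array([556,-198,170.]); o=toolrot((0,0,-1),(1,0,0))
q=[robot.inverse_kinematics(C,toolrot((0,0,-1),(s,0,0))) for s in(1,-1)]; print(q)
s=1 if abs(q[0][5])<abs(q[1][5]) else -1
robot.move_ptp(C,toolrot((0,0,-1),(s,0,0)))
d=cap("wrist","pics/w3.png"); print(s,d["eye"],robot.current_t())
for c in blobs(d,(5,130,100),(20,255,255),800):
    h=cv2.convexHull(c)[:,0]
    P=np.array([hit(d,p,(0,0,11)) for p in h]); ctr,r=cv2.minEnclosingCircle(P[:,:2].astype(np.float32)); print(cen(c),ctr,r,P.min(0),P.max(0))
E
```

```text
[array([-0.53,  0.37,  1.51,  0.  ,  1.27, -0.53]), array([-0.53,  0.37,  1.51, -0.  ,  1.27,  2.61])]
1 [ 555.61 -117.75  336.61] 13.65
[120.    65.82] (352.840087890625, -34.739437103271484) 75.70086669921875 [ 279.74 -104.46   11.  ] [427.69  28.8   11.  ]
[128.56 244.33] (349.59613037109375, -221.26290893554688) 76.75650787353516 [ 277.13 -284.61   11.  ] [ 425.3  -151.75   11.  ]
[324.37 219.68] (557.2683715820312, -194.58590698242188) 49.73029708862305 [ 508.01 -244.01   11.  ] [ 606.76 -145.38   11.  ]
```

View pics/w3.png

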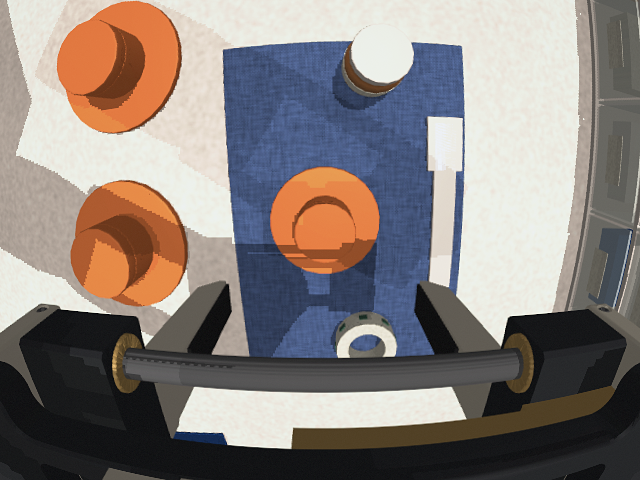

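The cap at pixel (324,220) is centred at (557.3, -194.6), and its flange radius of 49.7 mm confirms the size. The jar and roll lie to the sides of the closing line, clear of the fingers.

```bash
python3 - <<'E'
from h import *
np.set_printoptions(precision=2,suppress=True)
C=np.array([557.4,-194.6,0]); S=np.array([584.7,224.6,115.])
z=lambda h:C+[0,0,h]
robot.move_linear(z(80)); print(robot.move_linear(z(13.5),speed=60,f_stop=8),robot.current_tcp_pos())
robot.move_gripper(0); print("w",robot.current_gripper_width()*93,robot.current_finger_force(),robot.current_contact_force())
robot.move_linear(z(200)); print(robot.current_contact_force())
robot.move_ptp(S+110*n,grip(np.pi/2))
d=cap("wrist","pics/w4.png"); print(robot.current_gripper_width()*93,robot.current_contact_force(),robot.current_t())
E
```

```text
False [ 557.72 -194.78   13.93]
w 49.13012757238592 30.000006915070117 [ 0.01 -0.16  0.08]
[ 0.35 -0.45 -2.2 ]
49.57559793579454 [ 0.35 -0.24 -2.02] 19.45
```

View pics/w4.png

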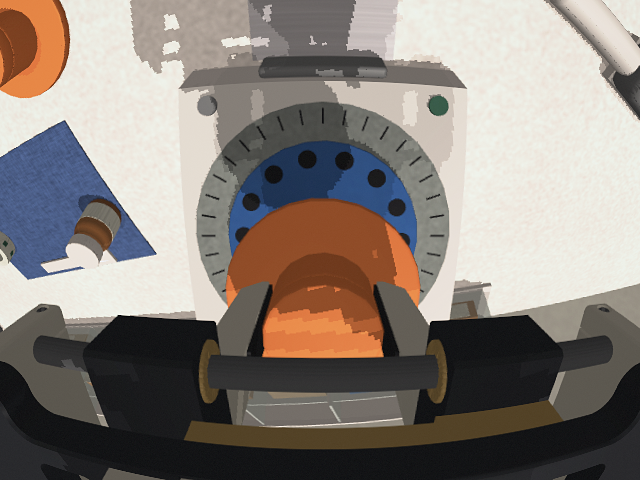

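The cap is held, with its flange rim's upper edge at about (325,197). I compare that with the rim expected for an untilted cap.

```bash
python3 - <<'E'
from h import *
np.set_printoptions(precision=1,suppress=True)
S=np.array([584.7,224.6,115.])
robot.move_linear(S+60*n)
d=cap("wrist"); T=np.array(robot.current_tcp_pos()); print(T-S-60*n)
c=[x for x in blobs(d,(3,130,60),(20,255,255),800) if 200<cen(x)[0]<450]
p=np.vstack(c)[:,0]
t=np.linspace(0,2*np.pi,200)
for hgt in(-10.9,-2.9):
    Q=np.array([proj(d,T+n*hgt+50*(np.cos(k)*ud+np.sin(k)*l)) for k in t]); print("pred top",Q[Q[:,1].argmin()],"x",Q[:,0].min(),Q[:,0].max())
print("seen top",p[p[:,1]==p[:,1].min()].mean(0),"x",p[:,0].min(),p[:,0].max())
E
```

```text
[ 0.4 -0.3  0.5]
pred top [323.2 195.7] x 227.2756070475346 416.3853679305154
pred top [323.2 198.5] x 223.5601284755956 420.01200013722035
seen top [312.5 198. ] x 184 562
```

The rim matches (198 px against 195.7–198.5 expected), so the cap isn't tilted. Inserting.

```bash
python3 - <<'E'
from h import *
np.set_printoptions(precision=2,suppress=True)
S=np.array([584.7,224.6,115.])
r=robot.move_linear(S+8*n,speed=25,f_stop=12)
T=np.array(robot.current_tcp_pos())-S; print(r,"h",T@n,"off",T@ud,T@l,robot.current_contact_force(),robot.current_ft_torque(),robot.current_t())
E
```

```text
True h 9.089367202932545 off -0.030696035592975957 0.013662116905311331 [-1.05  0.98  4.56] [-0.07 -0.09 -0.09] 21.9167
```

```bash
python3 - <<'E'
from h import *
np.set_printoptions(precision=2,suppress=True)
S=np.array([584.7,224.6,115.])
robot.move_gripper(1.0); robot.move_linear(S+130*n,speed=100)
robot.sleep(.3)
d=cap("wrist","pics/w5.png"); print(robot.current_t())
c=[x for x in blobs(d,(3,130,60),(20,255,255),800) if 200<cen(x)[0]<450][0]
h=cv2.convexHull(c)[:,0]; p=h[h[:,1]<cen(c)[1]-5]
for hh in(8,12):
    P=np.array([hit(d,k,S+hh*n,n) for k in h])-S; print(hh,cv2.minEnclosingCircle(np.column_stack([P@ud,P@l]).astype(np.float32)))
V=d["img"]; hs=cv2.cvtColor(V,cv2.COLOR_BGR2HSV)
A=lambda p:(lambda v:(np.arctan2(v@l,v@ud),np.linalg.norm(v)))(hit(d,p,S,n)-S)
w=cv2.inRange(hs,(0,0,150),(180,70,255)); q=np.array([A((x,y)) for y,x in np.argwhere(w) if abs(x-325)<130 and y>150])
q=q[(q[:,1]>56)&(q[:,1]<71)&(np.abs(q[:,0])<1)]; print("mark",np.median(q[:,0]),q[:,0].std(),len(q))
print("tab",[A(cen(x)) for x in blobs(d,(45,120,80),(75,255,255),60)])
E
```

```text
24.5
8 ((-0.03900594636797905, 0.8894254565238953), 49.49299621582031)
12 ((-1.1188430786132812, 0.89253830909729), 48.80696105957031)
mark 0.18392530921967012 0.03509459378441452 134
tab [(np.float64(0.17529246939112525), np.float64(88.19421982357747))]
```

View pics/w5.png

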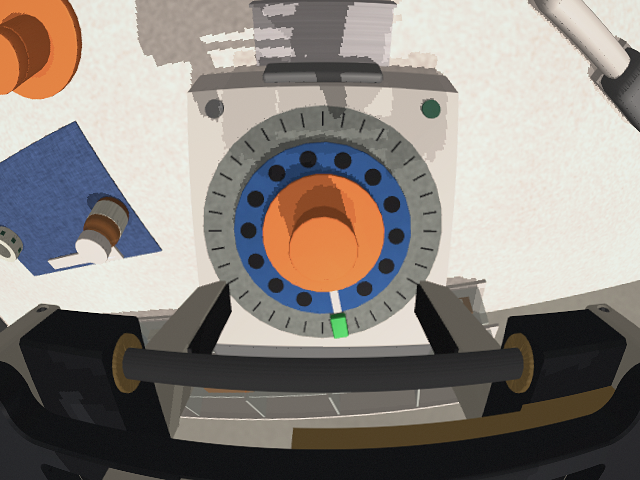

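The cap is seated: it is concentric within 1 mm, and the flange radius fits a top face at 8 mm, so it sits flat on the plate. The mark (0.184) still points at the tab (0.175), and the gripper is clear.

```bash
python3 -c "
from bench import robot
print(robot.hand_in())"
```

```text
the job is handed in; nothing more can be done
None
```

The job is handed in, with no verdict shown: in the last picture the mark was within about 0.01 rad of the unmoved tab, and the smallest cap sat home and flat on the spigot, released.

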